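# Cover the bowl with the plate slid off the table edge

## Robot

A 7-joint arm with a two-finger parallel gripper is mounted at the origin on the work surface. World frame = base frame: x ahead of the robot, y to its left, z up, the work surface at z = 0. Lengths are in m, angles in rad, forces in N, time in s.
With the tool pointing down it reaches from about 0.4 to 0.85 m from the base axis. Payload 4.5 kg.
Tool frame: the origin (TCP) lies at the very end of the fingers, on their centre line; the grasp point (between the pads) lies 19 mm behind it; z points along the fingers, y is the line along which they close (so a half turn about z gives the same grasp; the last joint's range is limited). The gripper opens to 85 mm and grips with 20 to 120 N. Pads are 22 mm wide; open, the fingers measure 114 mm over their backs; the gripper's body (76 mm by 85 mm) begins 54 mm behind the grasp point. The pads swing forward as they close: fully open they stand 13 mm farther back than shut.
Start: joints at [1.337, 0.689, -0.195, 1.565, 0.157, 0.902, -0.215], TCP at [0.165, -0.603, 0.231] pointing down, gripper open.
Joint ranges: [-3.01, 3.01], [-0.46, 2.08], [-1.47, 1.51], [0.13, 2.56], [-1, 4.14], [0.04, 2.09], [-2.66, 2.66]. Speed limits (rad/s): [2.57, 2.57, 3.14, 3.14, 3.14, 3.14, 3.14].

## Interface

Orientations are given as a 3x3 rotation matrix whose columns are the frame's x, y, z axes.
In Python, from workcell import read_state, capture, close_job, boxes_of, masks_of gives the robot as it stands.
- The arm moves only by the tool servo_tool, never from a script. Its argument "plan" is a list of rows, each a list of 2 entries, a list of its own where there are three numbers: the shift along the tool's x, y, z scaled (see below), then the turn, a rotation vector about the tool's x, y, z scaled (see below). In form: [[[x, y, z], [ax, ay, az]], ...]. A call has exactly 8 rows; each row is the pose to reach, as a shift and turn from the pose commanded when the call began, along the tool's axes at that moment, turning the shorter way round; what a row does not reach only later rows make up. The controller multiplies each number of a shift by 400 mm and each number of a turn by 180 degrees. A row lasts 1/8 s, in which the tool goes at most 62.5 mm and 10.7 degrees, less where a joint would pass 70% of its speed; a pose out of reach is approached as far as the arm can. A call with a number of a shift or a turn outside -1 to 1 is refused whole. A call with a gripper value outside its range is refused whole. "gripper" is the opening, from 0 (shut) to 1 (fully open), set as the call begins (left out, the last holds). The fingers move at their own pace and stop on an object; "grip_force" is the grip in N (left out, the last holds). Time passes only in rows, so rows that repeat a pose let the fingers close, or fill a call up. It gives the time, the measured TCP pose, the force, the opening and the grip force at its end, in the units of the state.
- read_state(): the state, without advancing time (a new reading comes with each control period).
- capture(name): name is "side" or "top" or "wrist"; returns a dict with "img" (480x640x3 uint8, red, green, blue), "range_z" (480x640 float32, m along the optical axis (not along the pixel's ray), 0 where there is no reading), "fovy" (degrees; the focal length in pixels is half the picture's height over the tangent of half this angle, whatever the lens; pixels are square), "cx", "cy" (the principal point, pixels), "cam_to_world" (4x4, takes a point from camera to world coordinates); the wrist camera has in their place "hand_eye" (4x4, takes a point from camera to tool coordinates, whose origin is the TCP and whose axes are the flange's). Camera axes: x right, y down, z forward; pixel columns grow to the right and rows downward; lengths in m; the calibration is good to about 2 mm. A picture is of the moment at which its call begins: read the wrist's pose just before it.
- close_job(): hands the job in; it is judged then, once.
Trained networks look in a picture, given as the dict that the camera call returned (one of the last four; its "shot" number tells which), for a name from the list of things; names that differ only in an ending like _2 or _b are one class to them, and where a whole thing is asked for, a point or a joint stands for the part that bears it (a point fixed in the world has none). Each returns a list of dicts, best first, with "score" (0 to 1); they miss things now and then, are a little off and sometimes report something else, mostly with a low value. They report only what shows in the picture. A call takes as long as a camera call.
- boxes_of(name, picture): "bbox" ([left, top, width, height] as shares, 0 to 1, of the picture: columns of its width, rows of its height, round what is visible of it).
- masks_of(name, picture): "region" (480x640 bool, what is visible of it) and "bbox" ([left, top, width, height] as shares, 0 to 1, of the picture: columns of its width, rows of its height, round what is visible of it).
The state is a dict: "clock": time; "joint_positions": joint angles; "qvel": joint speeds; "effort": joint torques, N m; "ee_pos": TCP position; "orientation": TCP orientation; "wrist_force": force on the tool from outside, world axes, zero at the start; "torque": the same for the moment, N m; "finger_gap": finger opening in m; "finger_force": force on a finger pad.
Only numpy, scipy, OpenCV 4.12 (cv2) and the standard library are available. Lean on these libraries where they do the work, as an engineer would, in place of code of your own. Each camera call takes 0.05 s, during which the arm holds its last target. There are 200 camera calls.

## Task

Cover the white bowl with the blue square plate. The plate lies too flat to pick up, so slide it to the robot's left until its rim sticks out about three centimetres past the table's free left edge, let go of it there, then pinch it by that overhanging rim, lift it clear, lower it right way up onto the bowl without dropping it, centred to within about a centimetre, and let go. Leave the bowl where it stands and do not disturb the jar, can opener or rolling pin.

Things in the scene. Friction and masses are not known exactly. Their poses are not given: they have to be found in the camera images.
- kitchen_table: Fixed kitchen table before the robot, pale checked plastic cover; flat top 660 mm deep (x), 1150 mm wide (y), 30 mm thick. Beyond its straight left edge (robot's left, +y) is only free air. Origin: on the top surface at the corner nearest the robot on its left; the left edge is the line y = 0 along its x axis (x away from the robot), the table lies at y below 0.
- plate: Loose shallow square blue plate, pale rim, 130 to 200 g, wall 3.5 mm thick. Flat floor 139 x 139 mm; four straight sides flare out and up at 45 degrees (22 mm slope); 173 x 173 mm over the rim, 19 mm high. Origin: centre of the floor's underside, x and y parallel to its sides, z up, +y roughly towards the left edge (turned up to 0.35 rad). Fingertips inside it, behind a side, can pull it along.
- plate_side (a point): Point on the plate's left (+y) side: middle of its rim, mid-thickness at the upper end of the slope, 85 mm from the plate's centre and 17 mm above its underside.
- bowl: Loose white ceramic bowl, about 400 g, 116 mm across the rim, 60 mm high, standing upright on the kitchen table. Origin: centre of its underside, z up.
- bowl_rim (a point): Centre of the bowl's mouth, level with the rim, 60 mm above the table top; z up. The plate's floor is to rest here.
- jar: Loose empty open glass jar, 80 mm across, 120 mm high, standing; a bystander. Origin: centre of its underside.
- can_opener: Loose steel can opener with a turning knob, about 155 mm long, 58 mm wide, 36 mm high, lying along its x beyond the bowl; a bystander. Origin: on the table under its body, about 42 mm behind the end of its head.
- rolling_pin: Loose wooden rolling pin, 48 mm thick, 430 mm long along its y, lying to the right of the bowl; a bystander. Origin: under its middle.

How it is judged:
On the way, in this order (a step that is already met when the one before it is completed fails the run):
1. the plate lies flat on the kitchen table with the middle of its left rim at least 15 mm out past the left edge, and the fingers do not touch it (y of plate_side in the frame of kitchen_table above 0.015 m and angle between plate's own z axis and vertical below 0.05 rad and z of plate in the frame of kitchen_table between -0.005 and 0.005 m and linear speed of plate below 0.02 m/s and contact force between the fingers and plate below 0.05 N), for 0.2 s.
2. the fingers hold the plate clear of the kitchen table, lifted by at least 30 mm (contact force between the fingers and plate above 0.5 N and z of plate in the frame of kitchen_table above 0.03 m and contact force between plate and kitchen_table below 0.01 N), for 0.2 s.
3. the plate is brought down over the bowl while still held: underside within 12 mm of the rim's height, within 30 mm of its centre (contact force between the fingers and plate above 0.3 N and horizontal distance between plate and bowl_rim below 0.03 m and z of plate in the frame of bowl_rim between -0.008 and 0.012 m), for 0.05 s.
At the end, for the whole second after the job is handed in: The released plate rests still on the bowl's rim, level within 0.1 rad, centre within 20 mm of the bowl's, underside -8 to +12 mm from rim height; the bowl stands upright on the kitchen table within 30 mm of its start; no bystander moved over 30 mm (horizontal distance between plate and bowl_rim below 0.02 m and z of plate in the frame of bowl_rim between -0.008 and 0.012 m and angle between plate's own z axis and vertical below 0.1 rad and contact force between plate and bowl above 0.1 N and linear speed of plate below 0.02 m/s and angle between bowl's own z axis and vertical below 0.05 rad and z of bowl in the frame of kitchen_table between -0.01 and 0.01 m and distance of bowl from where it was at the start of the episode below 0.03 m); the robot touches nothing.
It fails at once if bowl pushed more than 30 mm from its place (distance of bowl from where it was at the start of the episode above 0.03 m).
It fails at once if jar pushed more than 30 mm from its place (distance of jar from where it was at the start of the episode above 0.03 m).
It fails at once if can opener pushed more than 30 mm from its place (distance of can_opener from where it was at the start of the episode above 0.03 m).
It fails at once if rolling pin pushed more than 30 mm from its place (distance of rolling_pin from where it was at the start of the episode above 0.03 m).
It also fails if it takes over 72 s, if anything falls off the work surface, if the arm or the gripper's body presses on something with over 40 N, if the wrist force passes 120 N, or if a joint passes its speed limit or range.

## Working session

There is one attempt and no reset: what is moved stays moved. The work goes in short steps, Python scripts to look and compute and a tool call to move; the robot and the scene stay as the last step left them, time stands still between calls to the robot, and variables do not carry over. Pictures are saved under pics/ and viewed, at most 10 in all, crops included, and the job is handed in when it is done.

Besides the shell and the picture viewer there is one more tool, called after ">>>" as name(argument=value, ...), one argument or row to a line, values as JSON. servo_tool: Moves the arm, as the interface text tells. Shifts and turns lie within -1 to 1; 1 stands for 400 mm of shift or 180 degrees of turn. Its arguments: {"type":"object","properties":{"plan":{"type":"array","items":{"type":"array"}},"gripper":{"type":"number"},"grip_force":{"type":"number"}},"required":["plan"]}

```bash
mkdir -p pics
cat > h.py <<'E'
import numpy as np, cv2
from workcell import *
def pts(c):
    h,w=c['range_z'].shape; f=h/2/np.tan(np.radians(c['fovy'])/2)
    v,u=np.mgrid[:h,:w]; z=c['range_z']
    P=np.stack([(u-c['cx'])/f*z,(v-c['cy'])/f*z,z],-1)
    if 'cam_to_world' in c: T=c['cam_to_world']
    else:
        s=c['state']; A=np.eye(4); A[:3,:3]=s['orientation']; A[:3,3]=s['ee_pos']; T=A@c['hand_eye']
    T=np.array(T)
    return P@T[:3,:3].T+T[:3,3]
def grab(n):
    s=read_state(); c=capture(n); c['state']=s; return c
def save(c,name): cv2.imwrite('pics/'+name,cv2.cvtColor(c['img'],cv2.COLOR_RGB2BGR))
E
python3 - <<'E'
from h import *
s=read_state(); print(s['clock'],s['ee_pos'],np.round(s['orientation'],3))
for n in ['top','side']:
    c=grab(n); save(c,n+'0.png'); X=pts(c); ok=c['range_z']>0
    print(n,np.round(c['cam_to_world'],3),c['fovy'])
    for o in ['plate','bowl','jar','can_opener','rolling_pin','kitchen_table']:
        for m in masks_of(o,c)[:1]:
            q=X[m['region']&ok]
            v,u=np.nonzero(m['region'])
            print(o,round(m['score'],2),len(q),'px',u.min(),u.max(),v.min(),v.max(),'min',np.percentile(q,1,axis=0).round(3),'max',np.percentile(q,99,axis=0).round(3),'med',np.median(q,axis=0).round(3))
E
```

```text
0.0 [ 0.16517677 -0.60209329  0.2304755 ] [[ 0.964  0.265 -0.001]
 [ 0.265 -0.964  0.002]
 [-0.    -0.002 -1.   ]]
top [[-0.026 -0.997  0.072  0.465]
 [-0.999  0.027  0.019 -0.117]
 [-0.021 -0.072 -0.997  1.476]
 [ 0.     0.     0.     1.   ]] 45.22147495196769
plate 0.69 923 px 355 380 124 186 min [ 0.693 -0.234  0.081] max [ 0.842 -0.176  0.12 ] med [ 0.767 -0.204  0.092]
bowl 0.81 1911 px 363 412 206 254 min [ 0.525 -0.296  0.081] max [ 0.632 -0.188  0.145] med [ 0.581 -0.246  0.106]
jar 0.85 1153 px 254 289 134 174 min [ 0.721 -0.018  0.08 ] max [0.798 0.056 0.204] med [0.772 0.023 0.142]
can_opener 0.85 836 px 357 380 124 186 min [ 0.694 -0.234  0.08 ] max [ 0.843 -0.181  0.12 ] med [ 0.77  -0.205  0.092]
rolling_pin 0.97 2762 px 374 554 180 206 min [ 0.639 -0.633  0.103] max [ 0.689 -0.221  0.133] med [ 0.663 -0.425  0.121]
kitchen_table 0.64 99396 px 216 639 28 320 min [ 0.397 -0.857  0.073] max [1.048 0.147 0.128] med [ 0.745 -0.396  0.08 ]
side [[-0.998 -0.038  0.04   0.552]
 [-0.055  0.588 -0.807  0.721]
 [ 0.007 -0.808 -0.589  0.749]
 [ 0.     0.     0.     1.   ]] 52.411493117349394
plate 0.69 5469 px 280 382 264 334 min [ 0.473 -0.064  0.082] max [0.658 0.12  0.101] med [0.567 0.026 0.085]
bowl 0.81 1513 px 304 353 190 230 min [ 0.524 -0.37   0.08 ] max [ 0.632 -0.186  0.142] med [ 0.579 -0.268  0.12 ]
jar 0.69 2543 px 204 247 235 306 min [ 0.722 -0.018  0.083] max [0.795 0.058 0.202] med [0.757 0.043 0.166]
can_opener 0.56 814 px 213 279 213 234 min [ 0.694 -0.255  0.079] max [ 0.846 -0.173  0.118] med [ 0.77  -0.201  0.091]
rolling_pin 0.59 1143 px 289 307 139 224 min [ 0.639 -0.622  0.081] max [ 0.685 -0.214  0.13 ] med [ 0.661 -0.355  0.121]
kitchen_table 0.95 69626 px 60 433 104 479 min [ 0.391 -0.963 -0.417] max [1.045 0.162 0.119] med [ 0.746 -0.075  0.08 ]
```

View pics/top0.png

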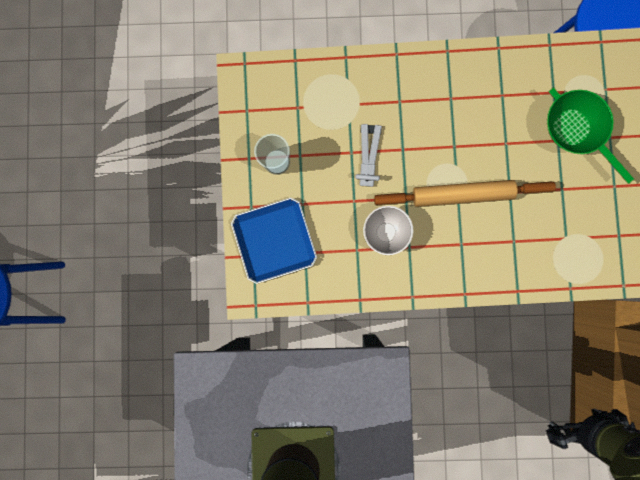

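View pics/side0.png

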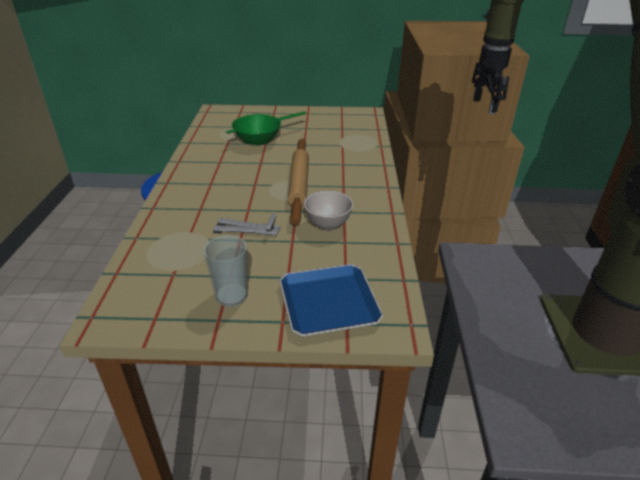

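Run:
```python
from h import *
for n in ['top','side']:
    c=grab(n); X=pts(c); hsv=cv2.cvtColor(c['img'],cv2.COLOR_RGB2HSV)
    ok=c['range_z']>0
    # table edge: left boundary of z~table points
    T=ok&(abs(X[...,2]-0.08)<.006)&(X[...,0]>.35)&(X[...,0]<1.05)
    p=X[T]; e=[]
    A=np.c_[p[:,:2],np.ones(len(p))]; print(n,'table plane',np.linalg.lstsq(A,p[:,2],rcond=None)[0])
    for x in np.arange(.42,1.03,.03):
        q=p[abs(p[:,0]-x)<.015]; 
        if len(q)>20: e.append((x,np.percentile(q[:,1],99.7)))
    e=np.array(e); print(np.polyfit(e[:,0],e[:,1],1), e.round(3).tolist())
    # plate: blue or above table in region
    R=ok&(X[...,0]>.43)&(X[...,0]<.69)&(X[...,1]>-.11)&(X[...,1]<.145)&(X[...,2]>.07)
    B=R&(hsv[...,1]>70)&(hsv[...,0]>90)&(hsv[...,0]<130)
    H=R&(X[...,2]>.088)
    M=B|H
    q=X[M]; r=cv2.minAreaRect((q[:,:2]*1000).astype(np.float32)); print('plate rect',r,len(q),B.sum(),H.sum(), 'zrange',np.percentile(q[:,2],[1,50,99]))
    # bowl rim
    b=ok&(X[...,0]>.48)&(X[...,0]<.70)&(X[...,1]>-.34)&(X[...,1]<-.14)&(X[...,2]>.134)&(X[...,2]<.16)
    q=X[b]; print('bowl',cv2.minEnclosingCircle((q[:,:2]*1000).astype(np.float32)),len(q),q[:,2].max())
```

```text
top table plane [-0.00074799  0.00082008  0.08119716]
[0.0276747  0.13384074] [[0.42, 0.145], [0.45, 0.145], [0.48, 0.147], [0.51, 0.147], [0.54, 0.15], [0.57, 0.149], [0.6, 0.152], [0.63, 0.151], [0.66, 0.154], [0.69, 0.153], [0.72, 0.154], [0.75, 0.154], [0.78, 0.157], [0.81, 0.157], [0.84, 0.158], [0.87, 0.157], [0.9, 0.159], [0.93, 0.158], [0.96, 0.161], [0.99, 0.16], [1.02, 0.163]]
plate rect ((556.9127197265625, 14.603134155273438), (256.1826171875, 237.66375732421875), 85.59459686279297) 5123 4679 1807 zrange [0.07782776 0.08592771 0.10287653]
bowl ((598.2965698242188, -262.7038269042969), 85.7659683227539) 352 0.14628793418788666
side table plane [-0.00149735  0.00058502  0.08197414]
[0.02740839 0.13735124] [[0.42, 0.149], [0.45, 0.149], [0.48, 0.15], [0.51, 0.152], [0.54, 0.152], [0.57, 0.153], [0.6, 0.154], [0.63, 0.155], [0.66, 0.155], [0.69, 0.156], [0.72, 0.157], [0.75, 0.158], [0.78, 0.159], [0.81, 0.16], [0.84, 0.16], [0.87, 0.161], [0.9, 0.162], [0.93, 0.163], [0.96, 0.164], [0.99, 0.164], [1.02, 0.165]]
plate rect ((567.4644775390625, 24.36187744140625), (173.76593017578125, 188.00885009765625), 16.001066207885742) 5555 4986 1682 zrange [0.08176433 0.08517439 0.10086301]
bowl ((577.1941528320312, -242.25360107421875), 60.166831970214844) 325 0.1434356356617288
```

Top view: the plate is at about (274,240), yawed about 0.25 rad. The bowl is at (388,231), the jar at (272,154), the can opener at (370,155), and the table's left edge runs from (217,55) to (228,318). The side view agrees. Next I refine the plate pose and work out the first move.

```bash
cat >> h.py <<'E'
def plate(c, x=(.40,.72), y=(-.12,.32), zmin=.06):
    X=pts(c); hsv=cv2.cvtColor(c['img'],cv2.COLOR_RGB2HSV)
    B=(c['range_z']>0)&(X[...,0]>x[0])&(X[...,0]<x[1])&(X[...,1]>y[0])&(X[...,1]<y[1])&(X[...,2]>zmin)&(hsv[...,1]>120)&(hsv[...,0]>95)&(hsv[...,0]<125)
    n,l,st,_=cv2.connectedComponentsWithStats(B.astype(np.uint8)); k=1+np.argmax(st[1:,4]); M=cv2.erode((l==k).astype(np.uint8),np.ones((3,3)))>0
    q=X[M]; r=cv2.minAreaRect((q[:,:2]*1000).astype(np.float32)); print('rect',np.round(np.r_[r[0],r[1],r[2]],1),'n',len(q),'z',np.percentile(q[:,2],[2,50,98]).round(4))
    f=q[q[:,2]<np.percentile(q[:,2],50)+.003]; r2=cv2.minAreaRect((f[:,:2]*1000).astype(np.float32)); print('floor',np.round(np.r_[r2[0],r2[1],r2[2]],1))
    return r
def mv(p,s=None):
    s=s or read_state(); R=np.array(s['orientation']); d=R.T@(np.array(p)-s['ee_pos']); print('shift',(d/.4).round(4)); return d/.4
E
python3 - <<'E'
from h import *
for n in ['top','side']: plate(grab(n))
mv([.55,.0,.30])
E
```

```text
rect [566.8  29.  160.  159.9  15.9] n 4081 z [0.0787 0.0852 0.0958]
floor [567.4  28.7 158.9 154.4  16.7]
rect [567.7  21.2 159.3 150.7  15.8] n 4383 z [0.082  0.0847 0.0949]
floor [567.2  24.5 148.6 144.   17. ]
shift [ 1.3259 -1.1987 -0.1717]
```

>>> servo_tool(
  plan=[
    [[0.1,-0.09,-0.1],[0,0,0]],
    [[0.2,-0.18,-0.17],[0,0,0]],
    [[0.3,-0.27,-0.17],[0,0,0]],
    [[0.4,-0.36,-0.17],[0,0,0]],
    [[0.5,-0.45,-0.17],[0,0,0]],
    [[0.6,-0.54,-0.17],[0,0,0]],
    [[0.7,-0.63,-0.17],[0,0,0]],
    [[0.8,-0.72,-0.17],[0,0,0]],
  ],
  gripper=0,
  grip_force=60,
)

```text
clock: 1.9
ee_pos: [0.3987, -0.2389, 0.2996]
orientation: [[0.964, 0.264, 0.001], [0.264, -0.964, -0.001], [0.001, 0.001, -1.0]]
wrist_force: [1.1, 0.2, 0.8]
finger_gap: 0.0001
finger_force: 0.0
```

>>> servo_tool(
  plan=[
    [[0.1,-0.09,0],[0,0,0]],
    [[0.2,-0.18,0],[0,0,0]],
    [[0.3,-0.27,0],[0,0,0]],
    [[0.4,-0.36,0],[0,0,0]],
    [[0.5,-0.45,0],[0,0,0]],
    [[0.52,-0.47,0],[0,0,0]],
    [[0.52,-0.47,0],[0,0,0]],
    [[0.52,-0.47,0],[0,0,0]],
  ],
)

```text
clock: 2.9
ee_pos: [0.5478, -0.0061, 0.2992]
orientation: [[0.965, 0.262, -0.001], [0.262, -0.965, -0.002], [-0.001, 0.001, -1.0]]
wrist_force: [0.1, -0.3, 0.9]
finger_gap: 0.0002
finger_force: 0.0
```

Run:
```python
from h import *
s=read_state(); print(s['clock'],s['ee_pos'].round(4),np.round(s['orientation'],3),s['wrist_force'])
c=grab('wrist'); save(c,'w1.png'); plate(c)
X=pts(c); print(X[c['range_z']>0].min(0),X[c['range_z']>0].max(0))
# target: behind left side
yaw=np.arctan2(.265,.964); py=np.array([-np.sin(yaw),np.cos(yaw)])
C=np.array([.567,.026])
for k,z in [(.030,.14),(.030,.090)]: mv([*(C+k*py),z])
```

```text
2.9 [ 0.5478 -0.0061  0.2992] [[ 0.965  0.262 -0.001]
 [ 0.262 -0.965 -0.002]
 [-0.001  0.001 -1.   ]] [ 0.14004157 -0.30165628  0.91788791]
rect [567.6  27.2 164.4 164.8  16. ] n 24970 z [0.0827 0.0845 0.0964]
floor [567.7  27.6 147.3 148.5  16.1]
[-0.65664275 -1.04323218 -0.7588388 ] [0.89857952 1.05283358 0.40379911]
shift [ 0.0672 -0.1405  0.398 ]
shift [ 0.0673 -0.1406  0.523 ]
```

View pics/w1.png

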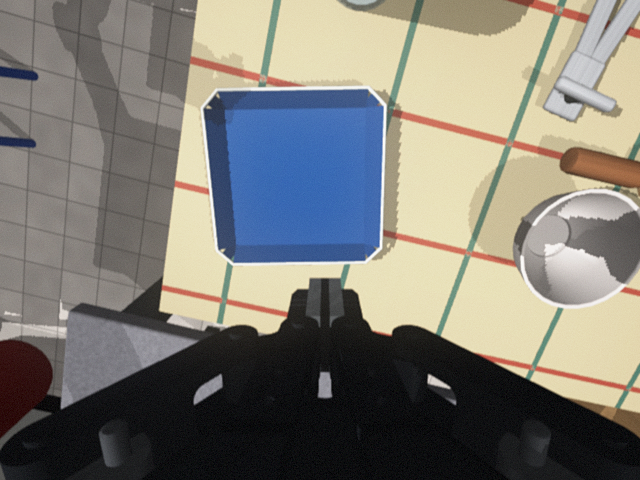

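>>> servo_tool(
  plan=[
    [[0.05,-0.1,0.1],[0,0,0]],
    [[0.07,-0.156,0.2],[0,0,0]],
    [[0.07,-0.156,0.3],[0,0,0]],
    [[0.07,-0.156,0.4],[0,0,0]],
    [[0.07,-0.156,0.45],[0,0,0]],
    [[0.07,-0.156,0.5],[0,0,0]],
    [[0.07,-0.156,0.52],[0,0,0]],
    [[0.07,-0.156,0.525],[0,0,0]],
  ],
)

```text
clock: 3.95
ee_pos: [0.5591, 0.0627, 0.0893]
orientation: [[0.965, 0.263, -0.0], [0.263, -0.965, -0.0], [-0.0, 0.0, -1.0]]
wrist_force: [-0.4, -0.4, 1.1]
finger_gap: -0.0001
finger_force: 0.0
```

>>> servo_tool(
  plan=[
    [[0,-0.02,0],[0,0,0]],
    [[0,-0.04,0],[0,0,0]],
    [[0,-0.06,0],[0,0,0]],
    [[0,-0.075,0],[0,0,0]],
    [[0,-0.09,0],[0,0,0]],
    [[0,-0.105,0],[0,0,0]],
    [[0,-0.12,0],[0,0,0]],
    [[0,-0.13,0],[0,0,0]],
  ],
)

```text
clock: 4.95
ee_pos: [0.5454, 0.1139, 0.0894]
orientation: [[0.964, 0.265, 0.0], [0.265, -0.964, -0.0], [0.0, 0.0, -1.0]]
wrist_force: [1.0, -3.1, 2.4]
finger_gap: 0.0
finger_force: 1.5
```

Run:
```python
from h import *
s=read_state(); print(s['clock'],s['ee_pos'].round(4),s['wrist_force'])
for n in ['wrist','side']: plate(grab(n))
```

```text
4.95 [0.5454 0.1139 0.0894] [ 1.03006128 -3.09690286  2.39015334]
rect [569.   48.6 152.6 165.7  16.2] n 80311 z [0.083  0.0844 0.0968]
floor [566.6  47.4 139.7 148.1  15.8]
rect [600.   52.6  81.  149.1  15.7] n 2152 z [0.0819 0.0847 0.0948]
floor [596.   54.9  74.6 142.6  15.6]
```

>>> servo_tool(
  plan=[
    [[0,-0.015,0],[0,0,0]],
    [[0,-0.03,0],[0,0,0]],
    [[0,-0.045,0],[0,0,0]],
    [[0,-0.06,0],[0,0,0]],
    [[0,-0.075,0],[0,0,0]],
    [[0,-0.09,0],[0,0,0]],
    [[0,-0.102,0],[0,0,0]],
    [[0,-0.114,0],[0,0,0]],
  ],
)

```text
clock: 6.05
ee_pos: [0.5332, 0.158, 0.0893]
orientation: [[0.964, 0.265, 0.0], [0.265, -0.964, -0.0], [-0.0, 0.0, -1.0]]
wrist_force: [1.1, -2.4, 0.5]
finger_gap: 0.0001
finger_force: 1.6
```

>>> servo_tool(
  plan=[
    [[0,0.02,0],[0,0,0]],
    [[0,0.03,0],[0,0,0]],
    [[0,0.03,-0.1],[0,0,0]],
    [[0,0.03,-0.2],[0,0,0]],
    [[0,0.1,-0.35],[0,0,0]],
    [[0,0.2,-0.45],[0,0,0]],
    [[0,0.2,-0.5],[0,0,0]],
    [[0,0.2,-0.5],[0,0,0]],
  ],
)

```text
clock: 7.05
ee_pos: [0.5553, 0.0802, 0.2906]
orientation: [[0.965, 0.263, 0.003], [0.263, -0.965, 0.001], [0.003, -0.0, -1.0]]
wrist_force: [-1.1, 0.3, 0.5]
finger_gap: 0.0001
finger_force: 0.0
```

Run:
```python
from h import *
s=read_state(); print(s['clock'],s['ee_pos'].round(4),s['wrist_force'])
for n in ['wrist','top','side']:
    c=grab(n); save(c,n+'2.png'); r=plate(c)
    X=pts(c); p=X[(c['range_z']>0)&(abs(X[...,2]-.0805)<.006)]; 
    e=[(x,np.percentile(q[:,1],99.7)) for x in (.42,.44,.46,.65,.66,.67) for q in [p[(abs(p[:,0]-x)<.01)&(p[:,1]<.25)]] if len(q)>20]; print(np.round(e,3).tolist())
```

```text
7.05 [0.5553 0.0802 0.2906] [-1.08386972  0.30130388  0.49018984]
rect [549.5  91.7 164.6 165.2  16.1] n 25375 z [0.0827 0.0846 0.0967]
floor [550.2  91.9 149.  147.9  16.1]
[[0.42, 0.145], [0.44, 0.145], [0.46, 0.139], [0.65, 0.151], [0.66, 0.152], [0.67, 0.152]]
rect [556.6  66.4 159.6 103.7  15.7] n 2033 z [0.0786 0.085  0.0957]
floor [557.   69.1 155.9  97.5  14.7]
[[0.42, 0.083], [0.44, 0.087], [0.46, 0.089], [0.65, 0.137], [0.66, 0.143], [0.67, 0.148]]
rect [550.1  86.8 159.9 151.7  16.3] n 5235 z [0.082  0.0847 0.0948]
floor [549.3  89.3 148.1 146.7  16.1]
[[0.42, 0.149], [0.44, 0.149], [0.46, 0.15], [0.65, 0.155], [0.66, 0.155], [0.67, 0.156]]
```

View pics/wrist2.png

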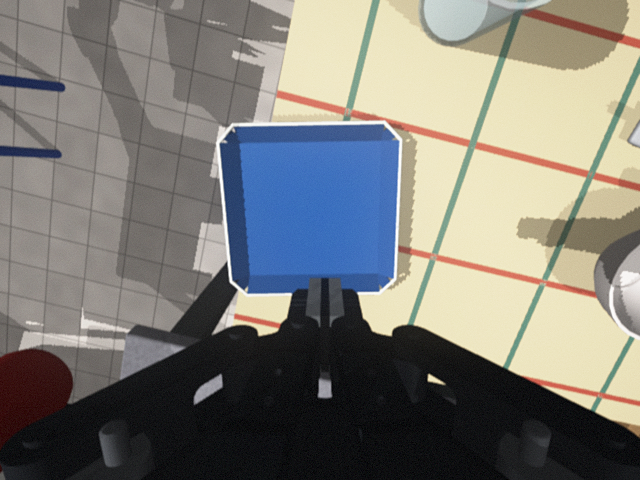

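>>> servo_tool(
  plan=[
    [[0,-0.08,0],[-0.05,0,0]],
    [[0,-0.18,0],[-0.1,0,0]],
    [[0,-0.28,0],[-0.15,0,0]],
    [[0,-0.38,0.03],[-0.2,0,0]],
    [[-0.01,-0.48,0.07],[-0.25,0,0]],
    [[-0.013,-0.506,0.1],[-0.25,0,0]],
    [[-0.013,-0.506,0.1],[-0.25,0,0]],
    [[-0.013,-0.506,0.1],[-0.25,0,0]],
  ],
  gripper=0.4,
)

```text
clock: 8.2
ee_pos: [0.497, 0.272, 0.2503]
orientation: [[0.965, 0.184, 0.186], [0.261, -0.682, -0.683], [0.001, 0.708, -0.706]]
wrist_force: [-0.1, -0.8, -0.5]
finger_gap: 0.0341
finger_force: 0.0
```

Run:
```python
from h import *
s=read_state(); print(s['clock'],s['ee_pos'].round(4),np.round(s['orientation'],3),s['finger_gap'],s['joint_positions'].round(2))
plate(grab('side')); c=grab('wrist'); plate(c); save(c,'w3.png')
C=np.array([.550,.0915]); py=np.array([-.277,.961])
for d in (-.08,-.03,.016):
    w=.085-.7071*d; mv([*(C+w*py),.0975-.7071*d],s)
```

```text
8.2 [0.497  0.272  0.2503] [[ 0.965  0.184  0.186]
 [ 0.261 -0.682 -0.683]
 [ 0.001  0.708 -0.706]] 0.034098539119618715 [-0.96  0.83  0.07  1.52  0.57  1.35 -2.49]
rect [536.8 137.5 158.9 257.7  15.2] n 4696 z [0.082  0.0846 0.0942]
floor [549.7  89.  148.2 147.3  15.9]
rect [551.8  85.4 163.6 153.7  16.2] n 13523 z [0.083  0.0843 0.096 ]
floor [551.2  89.7 147.3 144.5  16.6]
shift [ 0.0039 -0.0884  0.2522]
shift [ 0.0052 -0.0885  0.3772]
shift [ 0.0065 -0.0887  0.4922]
```

>>> servo_tool(
  plan=[
    [[0.004,-0.05,0.05],[0,0,0]],
    [[0.004,-0.088,0.1],[0,0,0]],
    [[0.004,-0.088,0.2],[0,0,0]],
    [[0.005,-0.088,0.27],[0,0,0]],
    [[0.005,-0.088,0.32],[0,0,0]],
    [[0.005,-0.088,0.36],[0,0,0]],
    [[0.005,-0.088,0.36],[0,0,0]],
    [[0.005,-0.088,0.36],[0,0,0]],
  ],
)

```text
clock: 9.3
ee_pos: [0.5187, 0.201, 0.1234]
orientation: [[0.965, 0.186, 0.187], [0.264, -0.683, -0.681], [0.002, 0.706, -0.708]]
wrist_force: [0.5, 0.7, 0.7]
finger_gap: 0.0344
finger_force: 0.0
```

Run:
```python
from h import *
s=read_state(); print(s['clock'],s['ee_pos'].round(4),s['wrist_force'],s['joint_positions'].round(2))
c=grab('wrist'); save(c,'w4.png'); plate(c)
c=grab('side'); cv2.imwrite('pics/s4.png',cv2.cvtColor(cv2.resize(c['img'][200:420,220:500],None,fx=2.5,fy=2.5),cv2.COLOR_RGB2BGR))
# rim in tool frame: rim points outside edge
C=np.array([.550,.0915]); py=np.array([-.277,.961])
w=.085-.7071*.016; mv([*(C+w*py),.0975-.7071*.016],s)
```

```text
9.3 [0.5187 0.201  0.1234] [0.48836458 0.73898753 0.65657823] [-0.9   0.98  0.14  1.7   0.64  1.02 -2.6 ]
rect [547.2 101.5 165.8 188.9  16.2] n 25226 z [0.0834 0.0844 0.097 ]
floor [550.9  88.5 146.  143.3  16.2]
shift [0.0005 0.0054 0.1368]
```

View pics/w4.png

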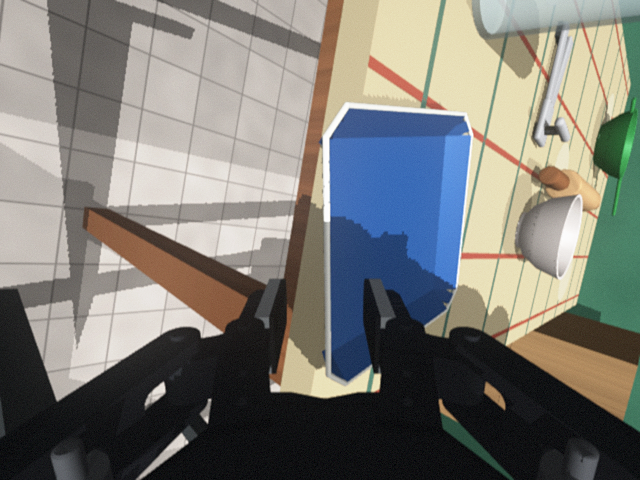

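View pics/s4.png

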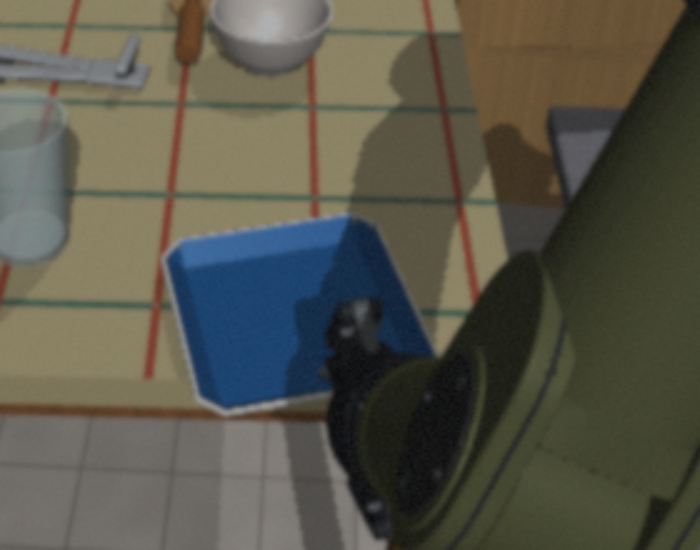

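Wrist view: the fingers, at x about 270 and 370, straddle the left rim at x about 327. Side view: the gripper sits clear, just outside the rim. Joint 7 is close to its limit, so I yaw slightly to relieve it and watch the effect.

>>> servo_tool(
  plan=[
    [[0,0,0],[0,0.005,-0.005]],
    [[0,0,0],[0,0.01,-0.01]],
    [[0,0.002,0],[0,0.016,-0.016]],
    [[0,0.005,0],[0,0.016,-0.016]],
    [[0,0.005,0.02],[0,0.016,-0.016]],
    [[0,0.005,0.04],[0,0.016,-0.016]],
    [[0,0.005,0.04],[0,0.016,-0.016]],
    [[0,0.005,0.04],[0,0.016,-0.016]],
  ],
)

```text
clock: 10.4
ee_pos: [0.5216, 0.1884, 0.1125]
orientation: [[0.943, 0.235, 0.235], [0.332, -0.667, -0.667], [-0.0, 0.707, -0.707]]
wrist_force: [-0.3, 0.2, 0.4]
finger_gap: 0.0342
finger_force: 0.0
```

Run:
```python
from h import *
s=read_state(); print(s['clock'],s['ee_pos'].round(4),np.round(s['orientation'],3).tolist(),s['wrist_force'],s['joint_positions'].round(3))
C=np.array([.550,.0915]); py=np.array([-.277,.961])
w=.085-.7071*.016; mv([*(C+w*py),.0975-.7071*.016],s)
```

```text
10.4 [0.5216 0.1884 0.1125] [[0.943, 0.235, 0.235], [0.332, -0.667, -0.667], [-0.0, 0.707, -0.707]] [-0.3190942   0.17942313  0.40984236] [-0.92   0.984  0.173  1.767  0.704  0.927 -2.611]
shift [-0.0028  0.0016  0.0948]
```

>>> servo_tool(
  plan=[
    [[0,0,0],[0,0,-0.006]],
    [[0,0,0],[0,0,-0.012]],
    [[0,0,0],[0,0,-0.017]],
    [[0,0,0],[0,0,-0.017]],
    [[0,0,0],[0,0,-0.017]],
    [[0,0,0],[0,0,-0.017]],
    [[0,0,0],[0,0,-0.017]],
    [[0,0,0],[0,0,-0.017]],
  ],
)

```text
clock: 11.4
ee_pos: [0.5215, 0.1884, 0.1127]
orientation: [[0.929, 0.285, 0.235], [0.368, -0.648, -0.667], [-0.038, 0.706, -0.707]]
wrist_force: [0.5, -0.9, 0.3]
finger_gap: 0.0339
finger_force: 0.0
```

Run:
```python
from h import *
s=read_state(); print(s['clock'],s['ee_pos'].round(4),np.round(s['orientation'],3).tolist(),s['joint_positions'].round(3))
```

```text
11.4 [0.5215 0.1884 0.1127] [[0.929, 0.285, 0.235], [0.368, -0.648, -0.667], [-0.038, 0.706, -0.707]] [-0.913  0.982  0.16   1.766  0.714  0.935 -2.567]
```

>>> servo_tool(
  plan=[
    [[0,0,0],[0,-0.015,0.006]],
    [[0,0,0],[0,-0.03,0.012]],
    [[0,0,0],[0,-0.045,0.018]],
    [[0,0,0],[0,-0.055,0.022]],
    [[0,0,0],[0,-0.055,0.022]],
    [[0,0,0],[0,-0.055,0.022]],
    [[0,0,0],[0,-0.055,0.022]],
    [[0,0,0],[0,-0.055,0.022]],
  ],
)

```text
clock: 12.4
ee_pos: [0.5213, 0.1885, 0.1128]
orientation: [[0.973, 0.22, 0.071], [0.203, -0.668, -0.716], [-0.11, 0.711, -0.694]]
wrist_force: [-0.3, 0.5, -0.2]
finger_gap: 0.0339
finger_force: 0.0
```

Run:
```python
from h import *
s=read_state(); print(s['clock'],s['ee_pos'].round(4),np.round(s['orientation'],3).tolist(),s['joint_positions'].round(3))
C=np.array([.550,.0915]); py=np.array([-.277,.961])
w=.085-.7071*.016; mv([*(C+w*py),.0975-.7071*.016],s)
```

```text
12.4 [0.5213 0.1885 0.1128] [[0.973, 0.22, 0.071], [0.203, -0.668, -0.716], [-0.11, 0.711, -0.694]] [-0.845  1.027  0.125  1.596  0.56   1.133 -2.474]
shift [0.0141 0.0011 0.0945]
```

>>> servo_tool(
  plan=[
    [[0.005,0.001,0.02],[0,0,0]],
    [[0.01,0.001,0.04],[0,0,0]],
    [[0.014,0.001,0.055],[0,0,0]],
    [[0.014,0.001,0.07],[0,0,0]],
    [[0.014,0.001,0.083],[0,0,0]],
    [[0.014,0.001,0.094],[0,0,0]],
    [[0.014,0.001,0.094],[0,0,0]],
    [[0.014,0.001,0.094],[0,0,0]],
  ],
)

```text
clock: 13.4
ee_pos: [0.5298, 0.1626, 0.0862]
orientation: [[0.973, 0.219, 0.071], [0.202, -0.668, -0.716], [-0.11, 0.711, -0.694]]
wrist_force: [-0.2, -0.3, -1.0]
finger_gap: 0.0342
finger_force: 0.0
```

Run:
```python
from h import *
s=read_state(); print(s['clock'],s['ee_pos'].round(4),s['joint_positions'].round(3),s['wrist_force'])
c=grab('wrist'); save(c,'w5.png')
```

```text
13.4 [0.5298 0.1626 0.0862] [-0.815  1.061  0.138  1.628  0.591  1.06  -2.491] [-0.21735147 -0.26717979 -0.95476779]
```

View pics/w5.png

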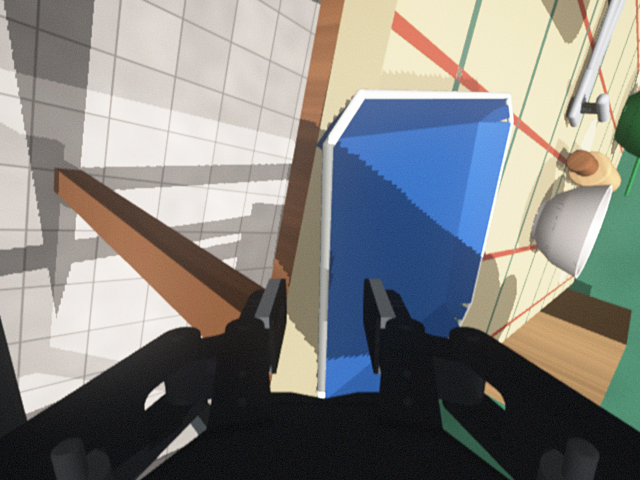

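The rim at x about 322 is centred between the pads at 280 and 368. Closing, then lifting.

>>> servo_tool(
  plan=[
    [[0,0,0],[0,0,0]],
    [[0,0,0],[0,0,0]],
    [[0,0,0],[0,0,0]],
    [[0,0,0],[0,0,0]],
    [[0,0,0],[0,0,0]],
    [[0,0,0],[0,0,0]],
    [[0,0,0],[0,0,0]],
    [[0,0,0],[0,0,0]],
  ],
  gripper=0,
  grip_force=80,
)

```text
clock: 14.45
ee_pos: [0.5296, 0.1624, 0.0863]
orientation: [[0.973, 0.219, 0.07], [0.202, -0.668, -0.716], [-0.11, 0.711, -0.694]]
wrist_force: [-0.9, 0.6, 3.6]
finger_gap: 0.0016
finger_force: 74.6
```

Run:
```python
from h import *
s=read_state(); print(s['clock'],s['ee_pos'].round(4),s['wrist_force'],s['finger_gap'],s['finger_force'])
p=s['ee_pos']; mv(p+[0,0,.04]); mv(p+[0,0,.15])
```

```text
14.45 [0.5296 0.1624 0.0863] [-0.87201215  0.6373205   3.60129348] 0.0016184866921160881 74.64940667152405
shift [-0.011   0.0711 -0.0694]
shift [-0.0413  0.2668 -0.2603]
```

>>> servo_tool(
  plan=[
    [[-0.002,0.012,-0.011],[0,0,0]],
    [[-0.005,0.035,-0.034],[0,0,0]],
    [[-0.011,0.071,-0.069],[0,0,0]],
    [[-0.018,0.12,-0.117],[0,0,0]],
    [[-0.026,0.17,-0.166],[0,0,0]],
    [[-0.034,0.22,-0.214],[0,0,0]],
    [[-0.04,0.255,-0.249],[0,0,0]],
    [[-0.041,0.267,-0.26],[0,0,0]],
  ],
)

```text
clock: 15.45
ee_pos: [0.5302, 0.1624, 0.2377]
orientation: [[0.973, 0.218, 0.071], [0.202, -0.669, -0.715], [-0.108, 0.711, -0.695]]
wrist_force: [0.2, -0.3, -1.8]
finger_gap: 0.0016
finger_force: 74.2
```

```bash
cat >> h.py <<'E'
def floor(c,zmin=.16,**k):
    """plate floor plane: inner-floor normal and centre, from blue pixels"""
    X=pts(c); hsv=cv2.cvtColor(c['img'],cv2.COLOR_RGB2HSV)
    b=k.get('box',(.35,.75,-.45,.3))
    B=(c['range_z']>0)&(X[...,0]>b[0])&(X[...,0]<b[1])&(X[...,1]>b[2])&(X[...,1]<b[3])&(X[...,2]>zmin)&(X[...,2]<zmin+.2)&(hsv[...,1]>110)&(hsv[...,0]>95)&(hsv[...,0]<125)
    n,l,st,_=cv2.connectedComponentsWithStats(B.astype(np.uint8)); j=1+np.argmax(st[1:,4]); q=X[l==j]
    rng=np.random.default_rng(0); best=(0,)
    for _ in range(300):
        a=q[rng.choice(len(q),3,False)]; m=np.cross(a[1]-a[0],a[2]-a[0]); L=np.linalg.norm(m)
        if L<1e-4: continue
        m=m/L*np.sign(m[2]);
        if m[2]<.9: continue
        I=abs((q-a[0])@m)<.002
        if I.sum()>best[0]: best=(I.sum(),I)
    f=q[best[1]]; o=f.mean(0); m=np.linalg.svd(f-o,full_matrices=False)[2][2]; m*=np.sign(m[2])
    r=cv2.minAreaRect((q[:,:2]*1000).astype(np.float32)); print('n',len(q),'inl',best[0],'normal',m.round(3),'floor mean',o.round(4),'rect',np.round(np.r_[r[0],r[1],r[2]],1))
    return m,o
E
python3 - <<'E'
from h import *
s=read_state(); print(s['clock'],s['ee_pos'].round(4),s['wrist_force'],s['finger_force'],s['finger_gap'],s['joint_positions'].round(2))
for n in ['side','top','wrist']:
    c=grab(n); floor(c); save(c,n+'6.png')
E
```

```text
15.45 [0.5302 0.1624 0.2377] [ 0.21653028 -0.29425101 -1.84982495] 74.22704324126244 0.0015500589056562859 [-0.82  0.84  0.14  1.59  0.56  1.28 -2.34]
n 3348 inl 2255 normal [0.016 0.007 1.   ] floor mean [0.5826 0.0857 0.2358] rect [585.8  85.3 202.4 132.7  80.3]
n 5727 inl 2542 normal [ 0.016 -0.002  1.   ] floor mean [0.5479 0.0945 0.2359] rect [550.8  93.3 165.9 166.8  17.4]
n 34787 inl 25886 normal [0.012 0.009 1.   ] floor mean [0.5686 0.1007 0.2347] rect [550.5  97.3 166.2 182.6  16.5]
```

View pics/side6.png

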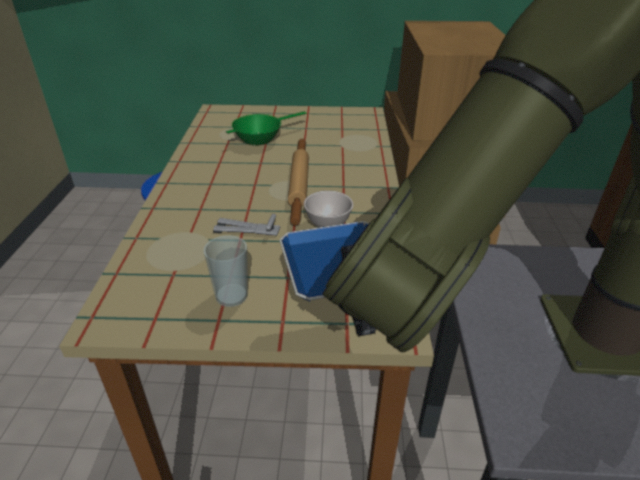

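Side view: the plate is lifted, level, above the table near (325,260), with the arm behind it. Next I refine the bowl centre.

Run:
```python
from h import *
from scipy.optimize import least_squares
for n in ['side','top','wrist']:
    c=grab(n); X=pts(c)
    for m in masks_of('bowl',c)[:1]:
        R=m['region']&(c['range_z']>0)
        q=X[R]; q=q[(abs(q[:,0]-.578)<.075)&(abs(q[:,1]+.242)<.075)&(q[:,2]>.134)&(q[:,2]<.15)]
        if len(q)<20: print(n,len(q)); continue
        f=least_squares(lambda p:np.hypot(q[:,0]-p[0],q[:,1]-p[1])-p[2],[.578,-.242,.056],loss='soft_l1',f_scale=.002)
        print(n,round(m['score'],2),len(q),f.x.round(4),np.percentile(q[:,2],[50,98]).round(4),np.abs(f.fun).mean().round(4))
s=read_state(); mv([.5785-.0203,-.242+.0699,.2377],s)
```

```text
side 0
top 0.65 338 [ 0.5785 -0.2415  0.0547] [0.1394 0.1458] 0.0014
shift [-0.0999  0.577   0.6002]
```

>>> servo_tool(
  plan=[
    [[-0.003,0.015,0.015],[0,0,0]],
    [[-0.009,0.05,0.052],[0,0,0]],
    [[-0.016,0.094,0.098],[0,0,0]],
    [[-0.024,0.14,0.146],[0,0,0]],
    [[-0.033,0.19,0.198],[0,0,0]],
    [[-0.041,0.235,0.244],[0,0,0]],
    [[-0.048,0.275,0.286],[0,0,0]],
    [[-0.05,0.288,0.3],[0,0,0]],
  ],
)

```text
clock: 16.9
ee_pos: [0.5435, -0.0076, 0.2376]
orientation: [[0.974, 0.217, 0.068], [0.199, -0.667, -0.718], [-0.11, 0.712, -0.693]]
wrist_force: [0.3, -0.3, -1.2]
finger_gap: 0.0018
finger_force: 74.3
```

>>> servo_tool(
  plan=[
    [[-0.003,0.015,0.015],[0,0,0]],
    [[-0.009,0.05,0.052],[0,0,0]],
    [[-0.016,0.094,0.098],[0,0,0]],
    [[-0.024,0.14,0.146],[0,0,0]],
    [[-0.033,0.19,0.198],[0,0,0]],
    [[-0.041,0.235,0.244],[0,0,0]],
    [[-0.048,0.275,0.286],[0,0,0]],
    [[-0.05,0.288,0.3],[0,0,0]],
  ],
)

```text
clock: 17.9
ee_pos: [0.5574, -0.1745, 0.2383]
orientation: [[0.974, 0.217, 0.068], [0.199, -0.668, -0.717], [-0.11, 0.712, -0.693]]
wrist_force: [0.2, -0.3, -1.0]
finger_gap: 0.001
finger_force: 74.3
```

Run:
```python
from h import *
s=read_state(); print(s['clock'],s['ee_pos'].round(4),np.round(s['orientation'],3).tolist(),s['wrist_force'],s['finger_force'],s['joint_positions'].round(2))
for n in ['top','side','wrist']:
    c=grab(n); floor(c); save(c,n+'7.png')
s=read_state(); p=[.5785-.0203,-.2415+.0699]; mv([*p,.16],s); mv([*p,.1475],s)
```

```text
17.9 [ 0.5574 -0.1745  0.2383] [[0.974, 0.217, 0.068], [0.199, -0.668, -0.717], [-0.11, 0.712, -0.693]] [ 0.19224491 -0.25376586 -1.03471539] 74.28156808018684 [-0.38  0.74  0.3   1.93  0.92  0.79 -2.25]
n 5824 inl 2579 normal [ 0.013 -0.005  1.   ] floor mean [ 0.5782 -0.2439  0.2368] rect [ 577.7 -242.7  165.7  169.3   16.9]
n 1105 inl 741 normal [0.015 0.007 1.   ] floor mean [ 0.6183 -0.2416  0.2359] rect [ 617.1 -184.7   85.2  278.8    7.1]
n 34816 inl 25882 normal [0.013 0.009 1.   ] floor mean [ 0.5964 -0.2343  0.2359] rect [ 577.9 -238.   166.9  182.7   17. ]
shift [ 0.0207 -0.1374  0.1352]
shift [ 0.0241 -0.1596  0.1569]
```

>>> servo_tool(
  plan=[
    [[0.003,-0.02,0.02],[0,0,0]],
    [[0.007,-0.045,0.045],[0,0,0]],
    [[0.011,-0.07,0.07],[0,0,0]],
    [[0.015,-0.095,0.094],[0,0,0]],
    [[0.018,-0.115,0.113],[0,0,0]],
    [[0.02,-0.13,0.128],[0,0,0]],
    [[0.021,-0.138,0.136],[0,0,0]],
    [[0.022,-0.145,0.143],[0,0,0]],
  ],
)

```text
clock: 19.05
ee_pos: [0.5583, -0.1722, 0.1559]
orientation: [[0.973, 0.219, 0.071], [0.202, -0.668, -0.716], [-0.11, 0.711, -0.694]]
wrist_force: [-0.4, 0.4, -1.5]
finger_gap: 0.0011
finger_force: 74.2
```

>>> servo_tool(
  plan=[
    [[0,-0.003,0.003],[0,0,0]],
    [[0,-0.006,0.006],[0,0,0]],
    [[0.001,-0.009,0.009],[0,0,0]],
    [[0.001,-0.012,0.012],[0,0,0]],
    [[0.001,-0.014,0.014],[0,0,0]],
    [[0.001,-0.014,0.014],[0,0,0]],
    [[0.001,-0.014,0.014],[0,0,0]],
    [[0.001,-0.014,0.014],[0,0,0]],
  ],
)

```text
clock: 20.05
ee_pos: [0.5577, -0.1723, 0.148]
orientation: [[0.973, 0.219, 0.07], [0.202, -0.668, -0.716], [-0.11, 0.711, -0.694]]
wrist_force: [0.5, 0.0, -2.0]
finger_gap: 0.0014
finger_force: 74.2
```

Run:
```python
from h import *
s=read_state(); print(s['clock'],s['ee_pos'].round(4),s['wrist_force'],s['torque'],s['finger_force'])
for n in ['top','wrist']:
    c=grab(n); floor(c,zmin=.12); save(c,n+'8.png')
```

```text
20.05 [ 0.5577 -0.1723  0.148 ] [ 0.46279482  0.0285679  -1.97502577] [ 1.10729202  0.15320933 -0.03329222] 74.24384012818336
n 5034 inl 2049 normal [ 0.018 -0.012  1.   ] floor mean [ 0.5751 -0.2404  0.1465] rect [ 578.  -238.8  166.   173.4   16.9]
n 34777 inl 25864 normal [0.013 0.008 1.   ] floor mean [ 0.5967 -0.2333  0.1461] rect [ 578.3 -237.7  166.5  181.3   16.5]
```

View pics/wrist8.png

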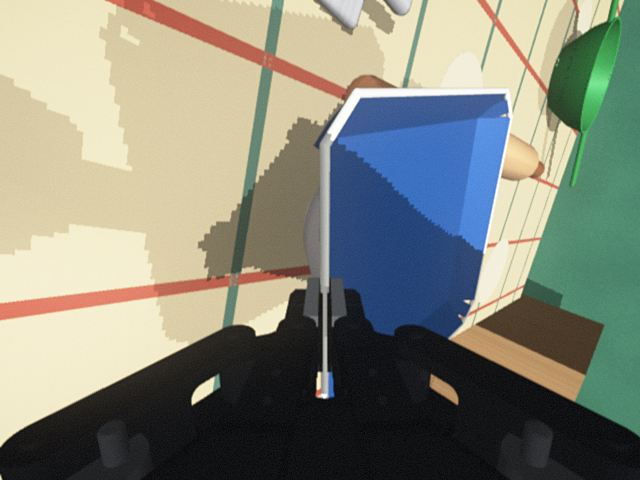

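The plate is over the bowl and still held, about 2 mm above the rim. Lowering gently to contact.

>>> servo_tool(
  plan=[
    [[0,-0.001,0.001],[0,0,0]],
    [[0,-0.002,0.002],[0,0,0]],
    [[0,-0.003,0.003],[0,0,0]],
    [[0,-0.004,0.004],[0,0,0]],
    [[0,-0.004,0.004],[0,0,0]],
    [[0,-0.004,0.004],[0,0,0]],
    [[0,-0.004,0.004],[0,0,0]],
    [[0,-0.004,0.004],[0,0,0]],
  ],
)

```text
clock: 21.15
ee_pos: [0.5577, -0.1724, 0.1459]
orientation: [[0.973, 0.219, 0.071], [0.202, -0.668, -0.716], [-0.11, 0.711, -0.694]]
wrist_force: [0.4, 2.2, 2.5]
finger_gap: 0.0017
finger_force: 74.9
```

Contact made (force rose about 4.5 N). Reducing the grip, then opening slightly.

>>> servo_tool(
  plan=[
    [[0,0,0],[0,0,0]],
    [[0,0,0],[0,0,0]],
    [[0,0,0],[0,0,0]],
    [[0,0,0],[0,0,0]],
    [[0,0,0],[0,0,0]],
    [[0,0,0],[0,0,0]],
    [[0,0,0],[0,0,0]],
    [[0,0,0],[0,0,0]],
  ],
  gripper=0,
  grip_force=20,
)

```text
clock: 22.15
ee_pos: [0.5575, -0.1724, 0.1458]
orientation: [[0.973, 0.219, 0.07], [0.202, -0.668, -0.716], [-0.11, 0.711, -0.694]]
wrist_force: [-0.1, 2.6, 4.3]
finger_gap: 0.0015
finger_force: 75.1
```

>>> servo_tool(
  plan=[
    [[0,0,0],[0,0,0]],
    [[0,0,0],[0,0,0]],
    [[0,0,0],[0,0,0]],
    [[0,0,0],[0,0,0]],
    [[0,0,0],[0,0,0]],
    [[0,0,0],[0,0,0]],
    [[0,0,0],[0,0,0]],
    [[0,0,0],[0,0,0]],
  ],
  gripper=0.2,
)

```text
clock: 23.15
ee_pos: [0.5575, -0.1724, 0.1458]
orientation: [[0.973, 0.219, 0.07], [0.202, -0.668, -0.716], [-0.11, 0.711, -0.694]]
wrist_force: [1.2, 0.1, 0.3]
finger_gap: 0.0172
finger_force: 0.0
```

Run:
```python
from h import *
s=read_state(); print(s['clock'],s['ee_pos'].round(4),s['wrist_force'],s['finger_force'],s['finger_gap'])
for n in ['top','wrist']:
    c=grab(n); floor(c,zmin=.12); save(c,n+'9.png')
```

```text
23.15 [ 0.5575 -0.1724  0.1458] [1.17604619 0.14755254 0.25930674] 0.0 0.017201458470906733
n 4990 inl 2096 normal [0.002 0.004 1.   ] floor mean [ 0.5765 -0.2429  0.1442] rect [ 577.7 -241.2  165.3  168.1   17.2]
n 35237 inl 26588 normal [-0.     0.003  1.   ] floor mean [ 0.5924 -0.2323  0.1443] rect [ 573.4 -224.1  166.2  209.7   16.9]
```

View pics/wrist9.png

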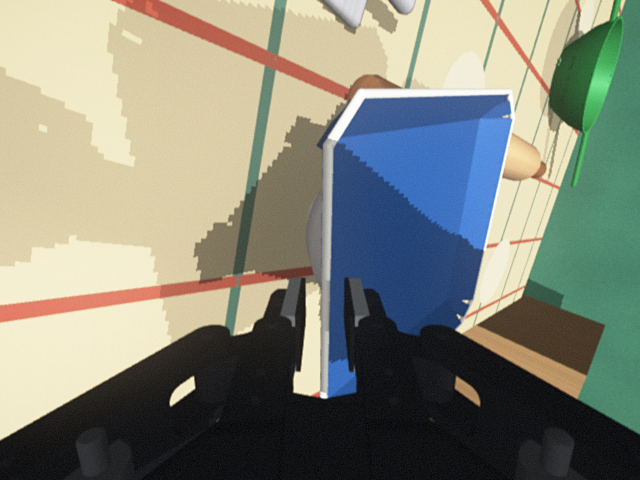

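The plate rests level on the bowl. The rim at x about 326 runs free between the pads at 300 and 350. Withdrawing along tool -z.

>>> servo_tool(
  plan=[
    [[0,0,-0.02],[0,0,0]],
    [[0,0,-0.05],[0,0,0]],
    [[0,0,-0.09],[0,0,0]],
    [[0,0,-0.15],[0,0,0]],
    [[0,0,-0.23],[0,0,0]],
    [[0,0,-0.32],[0,0,0]],
    [[0,0,-0.35],[0,0,0]],
    [[0,0,-0.35],[0,0,0]],
  ],
)

```text
clock: 24.25
ee_pos: [0.5479, -0.0715, 0.2433]
orientation: [[0.973, 0.219, 0.072], [0.203, -0.668, -0.716], [-0.109, 0.711, -0.695]]
wrist_force: [0.2, -1.5, -0.1]
finger_gap: 0.0169
finger_force: 0.0
```

Run:
```python
from h import *
s=read_state(); print(s['clock'],s['ee_pos'].round(4),s['wrist_force'])
c=grab('top'); m,o=floor(c,zmin=.12); c=grab('side'); floor(c,zmin=.12)
if m[2]>.997 and abs(o[2]-.1445)<.004: print(close_job())
```

```text
24.25 [ 0.5479 -0.0715  0.2433] [ 0.18415425 -1.534105   -0.09488178]
n 5072 inl 2062 normal [ 0.004 -0.011  1.   ] floor mean [ 0.577  -0.241   0.1439] rect [ 578.  -242.2  165.5  165.7   16.9]
n 1350 inl 925 normal [0.001 0.001 1.   ] floor mean [ 0.6088 -0.2366  0.1442] rect [ 587.4 -135.9   98.4  367.9   13.9]
the job is handed in; nothing more can be done
None
```

The plate is resting level on the bowl, centred to within about 1 mm by the last top-camera reading, and the job was handed in at about 24 s; I was not shown the verdict, and the rim overhung the edge by about 24 mm (asked: about 30, needed: 15).

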